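# Take the key paddle off its locking hook

### The job

The washroom key is fixed to a wooden paddle that hangs by its steel cross-pin on the lockable two-prong hook. Press the paddle gently back against the hook's sprung keeper until it has opened just enough for the pin to come up through the gap between the lips, lift the paddle up and off without forcing it against the hook, then stand it upright, fully down in the slot of the black block without ramming it, and let go. Leave the other things on the table where they are.

Things in the scene. Friction and masses are not known exactly. Their poses are not given: they have to be found in the camera images.
- paddle: key paddle: upright wooden board 14 mm thick (its x), 46 wide (its y), 195 tall (its z), steel-shod foot, flat steel key on its front (-x) face; 150 to 270 g. Origin: centre of the foot's underside. It hangs by its cross-pin from the hook. Grip the plain board above the pin, best in its top 45 mm, clear of the hook's lips.
- pin (a point): middle of the paddle's square steel cross-pin: 10 by 10 mm, along the paddle's y, reaching 46 mm to each side, 120 mm above the paddle's origin and 75 mm below its top
- hook: fixed steel stand. Origin on the table; x from its open front to its back, y along the pin, z up. Base plate 12 mm thick, x -40 to 130, 120 mm wide. Head on top: two level prongs along x at y = -33 and 33 mm, 12 mm wide, upper face 140 mm high, the paddle hanging between (54 mm free, open to the front). The whole head (prongs, lips, keeper; top 164 mm high) is set anywhere within 13 mm fore or aft of nominal, unknown.
- gap_mark (a point): NOMINAL place (the real one lies -13 to +13 mm off along the hook's x) of the middle of the gap where the pin comes out: hook x = 29 mm, 156 mm high. The gap is 16 mm long in x, between a front lip and a rear lip, both 8 mm thick, 6 mm over the resting pin. Short of the gap or past it the pin jams under a lip. Over 25 N on the hook damages it. Front stop's face: 48.5 mm ahead of this point.
- keeper_mark (a point): NOMINAL place (same -13 to +13 mm shift as the gap) of the brass keeper's front face: hook x = 19.5 mm, top 154 mm high. A sprung fork on the prongs behind the pin, free play before it. Pressed by the pin it slides to hook +x: 2 N at first, 0.35 N more per mm, end of travel 24 mm. The pin is in the gap from 11.5 to 17.5 mm (6 to 8 N). Hold it there while lifting; it springs back after.
- block: fixed black slotted block, 70 mm (its x) by 110 (its y) by 55 high; origin at the centre of its underside
- slot (a point): centre of the mouth of the block's single slot, on its top face: 22 mm (block's x) by 54 mm (block's y), 45 mm deep, 5 mm chamfer. The paddle's foot goes in, wide side along the block's y, either way round.
- coins_a: bystander: stack of nine 27 mm coins, 20 mm high, origin under its centre; leave alone
- coins_b: bystander: stack of six 24 mm coins, 13 mm high, origin under its centre; leave alone
- coins_c: bystander: stack of four 25 mm coins, 9 mm high, origin under its centre; leave alone
- shaker: bystander: glass salt shaker with steel cap, 40 mm across, 85 mm high, origin under its centre; leave alone
- mug: bystander: white mug, 80 mm across, 90 mm high, with a handle, origin under its centre; leave alone
- dish: bystander: shallow round steel change dish, 130 mm across, 22 mm high, origin under its centre; leave alone
- can: bystander: plain metal drinks can, 66 mm across, 115 mm high, origin under its centre; leave alone
Mind the look-alikes: they are no part of the job. What is shaped like the block but pink is not meant. Of the things that look like the paddle, the larger one is meant.

How it is judged:
By the outcome, as a careful person would: the job done as asked, in the order asked, and still so for the second after the job is handed in, with the robot touching nothing.
It also fails if it takes over 72 s, if anything falls off the work surface, if the arm or the gripper's body presses on something with over 40 N, if the wrist force passes 120 N, or if a joint passes its speed limit or range.

### The arm

A 7-joint arm with a two-finger parallel gripper is mounted at the origin on the work surface. World frame = base frame: x ahead of the robot, y to its left, z up, the work surface at z = 0. Lengths are in m, angles in rad, forces in N, time in s.
With the tool pointing down it reaches from about 0.4 to 0.875 m from the base axis. Payload 19.3 kg.
Tool frame: the origin (TCP) lies on the centre line of the jaws, within the pads' length; the fingertips stand 8 mm ahead of it and the grasp point (between the pads) lies 11 mm behind it; z points along the fingers, y is the line along which they close (so a half turn about z gives the same grasp; the last joint's range is limited). The gripper opens to 85 mm and grips with 20 to 120 N. Pads are 22 mm wide; open, the fingers measure 114 mm over their backs; the gripper's body (76 mm by 85 mm) begins 54 mm behind the grasp point. The pads swing forward as they close: fully open they stand 13 mm farther back than shut.
Start: joints at [-1.249, 0.521, -0.036, 1.599, 0.021, 1.021, -0.113], TCP at [0.239, 0.578, 0.239] pointing down, gripper open.
Joint ranges: [-2.91, 2.91], [-0.3, 2.13], [-1.5, 1.42], [0.17, 2.43], [-1.26, 4.41], [0.16, 1.93], [-2.52, 2.52]. Speed limits (rad/s): [1.89, 1.89, 2.39, 2.39, 3.01, 3.01, 3.01].

### API

Orientations are given as [roll, pitch, yaw] about the fixed x, y, z axes, in that order (R = Rz(yaw) Ry(pitch) Rx(roll)).
In Python, from workcell import status, grab_frame, camera_params, bot, search_frame, silhouettes gives the robot as it stands.
- The arm moves only by the shell command python3 -m creep 'ROWS' [FORCE]. ROWS is JSON, a list of rows, each a list of 5 numbers: the shift along the tool's x, y, z in units of 60 mm (1.0 is 60 mm), then the turn about the tool's z in units of 8 degrees (1.0 is 8 degrees), then the opening, from 0 (shut) to 1 (fully open). In form: [[x, y, z, twist, hand], ...]. A call has 1 to 5 rows; each row is the pose to reach, as a shift and turn from the pose commanded when the call began, along the tool's axes at that moment; what a row does not reach only later rows make up. A row lasts 1/8 s, in which the tool goes at most 62.5 mm and 10.7 degrees, less where a joint would pass 70% of its speed; a pose out of reach is approached as far as the arm can. A call with a gripper value outside its range is refused whole. The fingers move at their own pace and stop on an object; FORCE is the grip in N (left out, the last holds). Time passes only in rows, so rows that repeat a pose let the fingers close. It gives the time, the measured TCP pose, the force, the opening and the grip force at its end, in the units of the state.
- status.observe(): the state, without advancing time (a new reading comes with each control period).
- grab_frame(name): name is "side" or "top"; returns the picture (420x560x3 uint8, blue, green, red); there is no depth.
- camera_params(name): a dict with "K" (3x3 intrinsics, pixels), "rvec" (rotation vector, rad) and "tvec" (3), from world to camera coordinates, as OpenCV has them. Camera axes: x right, y down, z forward; pixel columns grow to the right and rows downward; lengths in m; the calibration is good to about 2 mm. A picture is of the moment at which its call begins. camera_params takes no time and is no camera call.
- bot.job_done(): hands the job in; it is judged then, once.
Trained networks look in the newest picture that a camera, given by its name, has taken for a name from the list of things; names that differ only in an ending like _2 or _b are one class to them, and where a whole thing is asked for, a point or a joint stands for the part that bears it (a point fixed in the world has none). Each returns a list of dicts, best first, with "p" (0 to 1); they miss things now and then, are a little off and sometimes report something else, mostly with a low value. They report only what shows in the picture. A call takes as long as a camera call. They do not tell look-alikes from the thing itself.
- search_frame(camera, name): "extent" ([left, top, right, bottom] as shares, 0 to 1, of the picture: columns of its width, rows of its height, round what is visible of it).
- silhouettes(camera, name): "mask" (420x560 bool, what is visible of it) and "extent" ([left, top, right, bottom] as shares, 0 to 1, of the picture: columns of its width, rows of its height, round what is visible of it).
The state is a dict: "clock": time; "qpos": joint angles; "qd": joint speeds; "joint_efforts": joint torques, N m; "position": TCP position; "tool_rot": TCP orientation; "force": force on the tool from outside, world axes, zero at the start; "moment": the same for the moment, N m; "grip_width": finger opening in m; "finger_force": force on a finger pad.
Only numpy, scipy, OpenCV 4.12 (cv2) and the standard library are available. Lean on these libraries where they do the work, as an engineer would, in place of code of your own. Each camera call takes 0.05 s, during which the arm holds its last target. There are 200 camera calls.

## Working session

There is one attempt and no reset: what is moved stays moved. The work goes in short steps, Python scripts to look and compute and a shell command to move; the robot and the scene stay as the last step left them, time stands still between calls to the robot, and variables do not carry over. Pictures are saved under pics/ and viewed, at most 10 in all, crops included, and the job is handed in when it is done.

```bash
ls; mkdir -p pics; python3 - <<'E'
from workcell import status, grab_frame, camera_params, bot, search_frame, silhouettes
import cv2, numpy as np
s=status.observe()
print({k:np.round(v,3).tolist() for k,v in s.items()})
for c in("side","top"):
    im=grab_frame(c); cv2.imwrite(f"pics/{c}0.png",im)
    p=camera_params(c); R=cv2.Rodrigues(np.array(p["rvec"],float))[0]
    print(c,np.round(p["K"],1).tolist(),"cam at",(-R.T@np.array(p["tvec"]).ravel()).round(3),"fwd",R[2].round(2))
    for n in("paddle","hook","block","slot","pin"):
        for d in search_frame(c,n)[:4]:
            e=d["extent"]; print(c,n,round(d["p"],2),np.round(np.array(e)*[560,420,560,420]).tolist())
E
```

```text
pics
{'clock': 0.0, 'qpos': [-1.249, 0.522, -0.036, 1.6, 0.021, 1.021, -0.113], 'qd': [-0.0, 0.001, -0.002, -0.001, -0.0, -0.0, 0.0], 'joint_efforts': [0.0, -92.707, 1.98, -36.995, 0.018, 0.008, 0.0], 'position': [0.239, 0.577, 0.239], 'tool_rot': [-3.14, 0.0, 2.75], 'force': [0.033, -0.427, 0.107], 'moment': [0.016, 0.003, -0.038], 'finger_force': 0.0, 'grip_width': 0.085}
side [[514.9, 0.0, 279.4], [0.0, 514.9, 205.9], [0.0, 0.0, 1.0]] cam at [ 0.249 -0.946  1.404] fwd [ 0.19  0.59 -0.79]
side paddle 0.95 [281.0, 231.0, 298.0, 276.0]
side paddle 0.54 [301.0, 287.0, 312.0, 313.0]
side hook 0.9 [270.0, 226.0, 328.0, 295.0]
side block 0.86 [245.0, 162.0, 273.0, 195.0]
side block 0.61 [205.0, 170.0, 241.0, 205.0]
side slot 0.82 [249.0, 160.0, 274.0, 196.0]
side slot 0.61 [207.0, 166.0, 239.0, 207.0]
side pin 0.8 [283.0, 228.0, 297.0, 279.0]
side pin 0.53 [301.0, 287.0, 310.0, 317.0]
side pin 0.34 [248.0, 161.0, 272.0, 196.0]
side pin 0.26 [269.0, 223.0, 330.0, 292.0]
top [[455.6, 0.0, 282.5], [0.0, 455.6, 212.9], [0.0, 0.0, 1.0]] cam at [0.395 0.021 1.212] fwd [ 0.15 -0.   -0.99]
top paddle 0.87 [402.0, 219.0, 426.0, 238.0]
top paddle 0.57 [346.0, 217.0, 379.0, 236.0]
top hook 0.56 [326.0, 174.0, 382.0, 252.0]
top block 0.93 [181.0, 260.0, 233.0, 293.0]
top block 0.84 [182.0, 209.0, 230.0, 236.0]
top block 0.62 [431.0, 153.0, 477.0, 196.0]
top slot 0.68 [185.0, 209.0, 230.0, 237.0]
top slot 0.56 [180.0, 257.0, 232.0, 294.0]
top pin 0.73 [402.0, 215.0, 429.0, 235.0]
top pin 0.6 [347.0, 220.0, 379.0, 236.0]
```

```bash
python3 - <<'E'
import cv2
s=cv2.imread("pics/side0.png");t=cv2.imread("pics/top0.png")
cv2.imwrite("pics/c1.png",cv2.resize(s[140:340,180:380],None,fx=3,fy=3,interpolation=cv2.INTER_CUBIC))
cv2.imwrite("pics/c2.png",cv2.resize(t[130:310,170:490],None,fx=2.5,fy=2.5,interpolation=cv2.INTER_CUBIC))
E
```

```text
(no output)
```

View pics/c1.png

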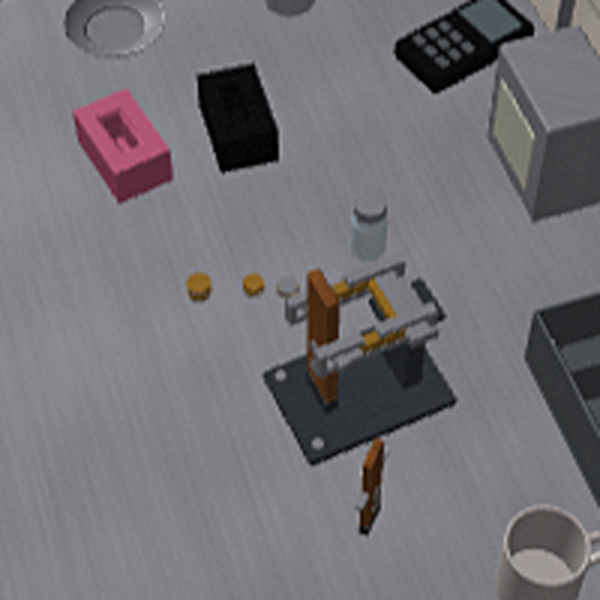

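View pics/c2.png

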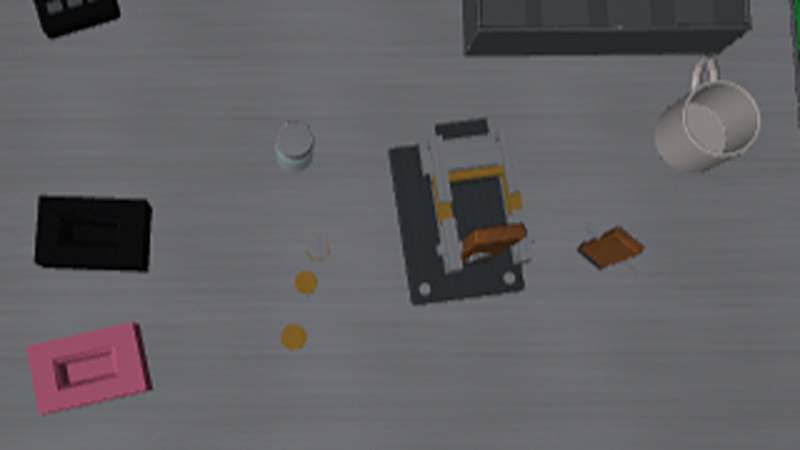

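View pics/top0.png

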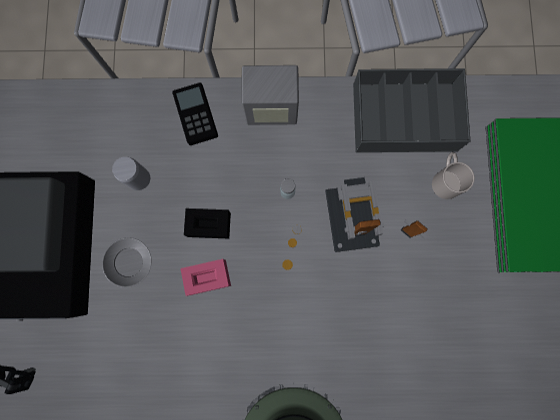

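The top view shows the robot at the bottom, with world x up and y to the left.
- **Paddle:** there are two candidates. One hangs in the hook (side 290,253; top 367,227), and a smaller one stands free (side 306,300; top 413,228). The one in the hook is larger, so it is the one meant.
- **Block:** black at top (207,223); pink at (205,277). The black one is meant.

Next is one enlarged composite for precise pixels.

```bash
python3 - <<'E'
import cv2,numpy as np
s=cv2.imread("pics/side0.png");t=cv2.imread("pics/top0.png")
def crop(im,x,y,w,h,f,g=1):
    c=im[y:y+h,x:x+w].astype(float)*g
    return cv2.resize(np.clip(c,0,255).astype(np.uint8),None,fx=f,fy=f,interpolation=cv2.INTER_CUBIC)
a=crop(t,320,170,66,85,6,1.6)   # 396x510
b=crop(s,264,222,66,75,6,1.6)   # 396x450
o=np.zeros((600,800,3),np.uint8); o[:510,:396]=a; o[:450,400:796]=b
c=crop(t,178,202,60,42,2.2,3); o[452:452+min(148,c.shape[0]),400:400+c.shape[1]]=c[:148]
c=crop(s,243,158,34,42,3.5,3); o[452:452+min(147,c.shape[0]),560:560+c.shape[1]]=c[:147]
cv2.imwrite("pics/c3.png",o)
E
```

```text
(no output)
```

View pics/c3.png

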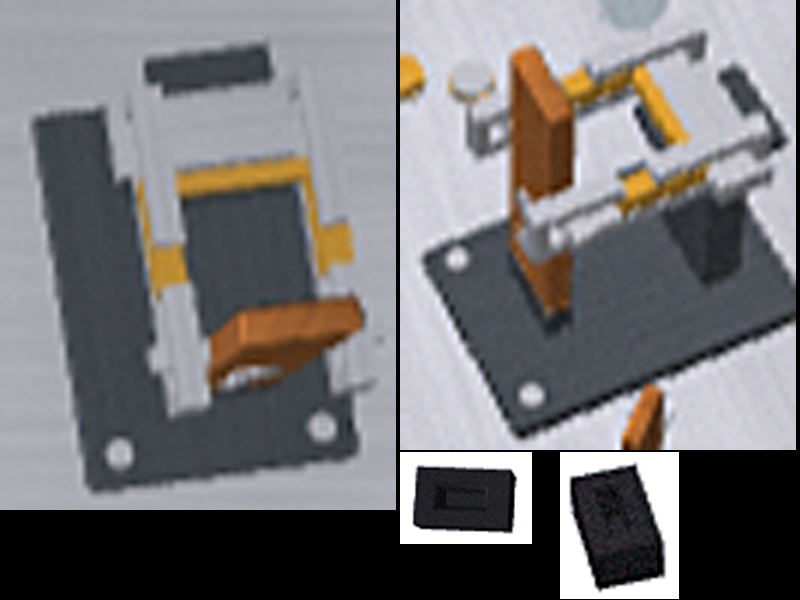

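```bash
cat >h.py <<'E'
import numpy as np,cv2
from workcell import camera_params
P={c:camera_params(c) for c in("side","top")}
def proj(c,X):
    p=P[c];return cv2.projectPoints(np.array(X,float).reshape(-1,1,3),np.array(p["rvec"],float),np.array(p["tvec"],float),np.array(p["K"],float),None)[0].reshape(-1,2)
def ray(c,uv,z):
    p=P[c];R=cv2.Rodrigues(np.array(p["rvec"],float))[0];C=-R.T@np.array(p["tvec"],float).ravel()
    d=R.T@np.linalg.inv(np.array(p["K"],float))@[*uv,1];return C+d*(z-C[2])/d[2]
E
python3 - <<'E'
from h import *
from scipy.optimize import least_squares
T=lambda a,b:((a+.5)/6-.5+320,(b+.5)/6-.5+170)
S=lambda a,b:((a-400+.5)/6-.5+264,(b+.5)/6-.5+222)
pl=[(-.04,.06,.012),(-.04,-.06,.012),(.13,.06,.012)]
ot=[T(92,490),T(357,458),T(35,112)]; os_=[S(424,260),S(518,432)]
def W(q,L):
    c,s=np.cos(q[2]),np.sin(q[2]);L=np.array(L);return np.c_[q[0]+c*L[:,0]-s*L[:,1],q[1]+s*L[:,0]+c*L[:,1],L[:,2]]
f=lambda q:np.r_[(proj("top",W(q,pl))-ot).ravel(),(proj("side",W(q,pl[:2]))-os_).ravel()]
r=least_squares(f,[.4,-.1,.1]);q=r.x
print("hook",q.round(4),"yawdeg",np.degrees(q[2]).round(2),"res",r.fun.round(2))
def loc(w):
    c,s=np.cos(q[2]),np.sin(q[2]);d=w[:2]-q[:2];return np.array([c*d[0]+s*d[1],-s*d[0]+c*d[1]])*1000
for n,uv in dict(gapL=T(168,268),gapR=T(336,245)).items(): print(n,loc(ray("top",uv,.157)).round(1))
for n,uv in dict(keepL=T(178,194),keepR=T(308,181)).items(): print(n,loc(ray("top",uv,.154)).round(1))
for n,uv in dict(gapR=S(637,190),gapL=S(577,86)).items(): print("side",n,loc(ray("side",uv,.157)).round(1))
for n,uv in dict(BL=T(240,312),BR=T(357,298),FR=T(362,322)).items(): w=ray("top",uv,.22);print("paddle",n,w.round(4),loc(w).round(1))
for n,uv in dict(BL=S(533,48),FL=S(513,52),BR=S(574,118),FR=S(553,124)).items(): w=ray("side",uv,.22);print("paddle side",n,w.round(4),loc(w).round(1))
# block: fit from top crop and side crop
T2=lambda a,b:((a-400+.5)/2.2-.5+178,(b-452+.5)/2.2-.5+202)
S2=lambda a,b:((a-560+.5)/3.5-.5+243,(b-452+.5)/3.5-.5+158)
print("slot top corners",[ray("top",T2(*p),.055).round(4).tolist() for p in((434,486),(488,486),(488,511),(434,511))])
# silhouettes-based outline of the dark block in top: convex corners of top face
import cv2
im=cv2.imread("pics/top0.png");m=(cv2.cvtColor(im,cv2.COLOR_BGR2GRAY)[202:244,178:238]<50).astype(np.uint8)
cs=max(cv2.findContours(m,0,1)[0],key=cv2.contourArea);print("minrect",[(np.array(p)+[178,202]).round(1).tolist() for p in cv2.boxPoints(cv2.minAreaRect(cs))])
def fb(p):
    # block box silhouette
    L=[(a*.035,b*.055,z) for a in(-1,1) for b in(-1,1) for z in(0,.055)];w=W(p,L);w[:,2]=[l[2] for l in L];out=[]
    for c in("top","side"):
        img=cv2.imread(f"pics/{c}0.png");g=cv2.cvtColor(img,cv2.COLOR_BGR2GRAY)
        x0,y0,x1,y1=((178,202,238,244) if c=="top" else (243,158,277,200))
        mm=(g[y0:y1,x0:x1]<52).astype(np.uint8);h=cv2.convexHull(((proj(c,w)-[x0,y0]+.5)*16).round().astype(np.int32))
        big=np.zeros((mm.shape[0]*16,mm.shape[1]*16),np.uint8);cv2.fillConvexPoly(big,h,1)
        cov=cv2.resize(big.astype(np.float32),mm.shape[::-1],interpolation=cv2.INTER_AREA)
        n,l,st,_=cv2.connectedComponentsWithStats(mm);mm=(l==1+np.argmax(st[1:,4])).astype(float)
        out.append(np.abs(cov-mm).sum())
    return sum(out)
from scipy.optimize import minimize
s0=ray("top",T2(461,498),.055)
b=minimize(fb,[s0[0],s0[1],0],method="Nelder-Mead",options=dict(initial_simplex=[[s0[0],s0[1],0],[s0[0]+.01,s0[1],0],[s0[0],s0[1]+.01,0],[s0[0],s0[1],.1]],xatol=1e-4))
print("block",b.x.round(4),np.degrees(b.x[2]).round(2),"err px",b.fun)
E
```

```text
hook [ 0.5246 -0.1707  0.1139] yawdeg 6.53 res [-0.46  0.24  0.47 -0.03  0.16  0.38  0.03 -1.29  0.56  0.75]
gapL [34.3 34.8]
gapR [ 35.3 -31.6]
keepL [63.4 26.2]
keepR [ 62.2 -25.3]
side gapR [ 32.9 -34.7]
side gapL [33.3 31.9]
paddle BL [ 0.5287 -0.149   0.22  ] [ 6.5 21.2]
paddle BR [ 0.5334 -0.192   0.22  ] [  6.3 -22.1]
paddle FR [ 0.5246 -0.1934  0.22  ] [ -2.6 -22.5]
paddle side BL [ 0.5263 -0.1491  0.22  ] [ 4.1 21.3]
paddle side FL [ 0.5166 -0.1483  0.22  ] [-5.4 23.2]
paddle side BR [ 0.5314 -0.1927  0.22  ] [  4.2 -22.6]
paddle side FR [ 0.5211 -0.1928  0.22  ] [ -6.  -21.5]
slot top corners [[0.5664, 0.2493, 0.055], [0.5658, 0.1863, 0.055], [0.5364, 0.1859, 0.055], [0.537, 0.2487, 0.055]]
minrect [[183.5, 236.4], [184.6, 207.8], [230.3, 209.6], [229.2, 238.2]]
block [ 0.5532  0.2175 -0.0526] -3.01 err px 103.73046875
```

The enlarged crop shows:
- the brass keeper showing through the lip gap at about crop (168,268) and (336,245);
- the big paddle hanging in front of it;
- the black block's slot clear.

The gap measures hook x ≈ 34 mm, a shift of about +5, with the pin near x ≈ 0. Now moving above the paddle.

```bash
cat >g.py <<'E'
import sys,numpy as np
from workcell import status
from scipy.spatial.transform import Rotation as Ro
s=status.observe();p=np.array(s["position"]);R=Ro.from_euler("xyz",s["tool_rot"]).as_matrix()
t=np.array([float(a) for a in sys.argv[1:4]]);u=R.T@(t-p)/.06
ang=np.degrees(np.arctan2(R[1,1],R[0,1]));d=ang-float(sys.argv[4]);d=(d+90)%180-90
print("pos",p.round(4),"yang",ang.round(2),"units",u.round(2),"twist",round(d/8,2),"q",np.round(s["qpos"],2),"F",np.round(s["force"],2),"clk",s["clock"])
E
python3 -m creep '[[-0.6,-0.6,-0.7,1.3,0.5],[-1.3,-1.3,-0.7,2.6,0.5],[-2,-2,-0.7,3.9,0.5],[-2.7,-2.7,-0.7,5.2,0.5],[-3.4,-3.5,-0.7,6.5,0.5]]' 60; python3 g.py .526 -.171 .27 6.5
```

```text
clock: 1.23
position: [0.3472, 0.3051, 0.2815]
tool_rot: [3.141, -0.001, 1.836]
force: [1.5, -0.4, 0.3]
grip_width: 0.0426
finger_force: 0.0
pos [0.3472 0.3051 0.2815] yang 15.21 units [-8.44  0.79  0.19] twist 1.09 q [-1.05  0.21  0.23  1.97 -0.06  0.97 -0.52] F [ 1.5  -0.4   0.25] clk 1.225
```

```bash
python3 -m creep '[[-0.9,0.1,0,0.6,0.5],[-1.8,0.2,0,1.1,0.5],[-2.7,0.3,0,1.1,0.5],[-3.6,0.4,0,1.1,0.5],[-4.5,0.5,0,1.1,0.5]]'; python3 g.py .526 -.171 .27 6.5
```

```text
clock: 1.85
position: [0.4483, 0.0532, 0.2816]
tool_rot: [3.141, -0.0, 1.689]
force: [1.4, 0.6, -0.1]
grip_width: 0.0427
finger_force: 0.0
pos [0.4483 0.0532 0.2816] yang 6.77 units [-3.86  0.84  0.19] twist 0.03 q [-0.63  0.2   0.45  2.   -0.11  0.96 -0.01] F [ 1.42  0.58 -0.14] clk 1.85
```

```bash
python3 -m creep '[[-0.9,0.3,0,0,0.5],[-1.8,0.6,0,0,0.5],[-2.7,0.8,0,0,0.5],[-3.2,0.9,0,0,0.5],[-3.2,0.9,0,0,0.5]]'; python3 g.py .526 -.171 .27 6.5
```

```text
clock: 2.48
position: [0.5241, -0.1319, 0.2812]
tool_rot: [-3.141, 0.001, 1.685]
force: [-0.4, 0.4, -0.7]
grip_width: 0.0425
finger_force: 0.0
pos [ 0.5241 -0.1319  0.2812] yang 6.56 units [-0.65 -0.04  0.19] twist 0.01 q [-0.25  0.38  0.52  1.79 -0.21  1.03  0.46] F [-0.39  0.44 -0.69] clk 2.475
```

```bash
python3 -m creep '[[-0.4,0,0,0,0.5],[-0.65,-0.04,0.2,0,0.5],[-0.65,-0.04,0.4,0,0.5],[-0.65,-0.04,0.5,0,0.5],[-0.65,-0.04,0.5,0,0.5]]'; python3 - <<'E'
from workcell import grab_frame
import cv2,numpy as np
a=grab_frame("top");b=grab_frame("side")
f=lambda i:cv2.resize(i,None,fx=5,fy=5,interpolation=cv2.INTER_CUBIC)
cv2.imwrite("pics/c4.png",np.hstack([f(a[165:265,320:400]),f(b[200:300,260:340])]))
E
python3 g.py .526 -.171 .189 6.5
```

```text
clock: 3.1
position: [0.5263, -0.1676, 0.251]
tool_rot: [-3.141, -0.0, 1.69]
force: [0.7, -0.2, 1.2]
grip_width: 0.0424
finger_force: 0.0
pos [ 0.5265 -0.168   0.2516] yang 6.79 units [-0.05 -0.01  1.04] twist 0.04 q [-0.17  0.43  0.51  1.8  -0.25  0.97  0.56] F [ 0.13 -1.45  0.7 ] clk 3.2
```

View pics/c4.png

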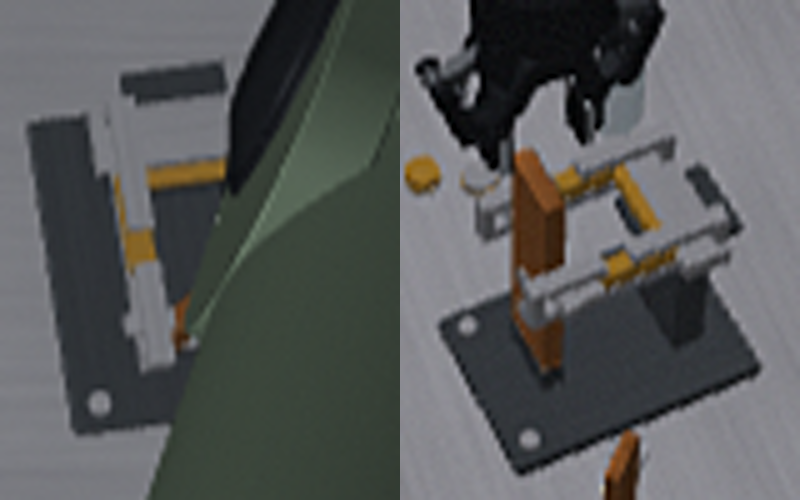

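The fingers straddle the board's top in the side view (about 535,170 in the crop). The arm hides the top view. Descending and gripping.

```bash
python3 -m creep '[[-0.03,0,0.4,0,0.5],[-0.05,-0.01,0.8,0,0.5],[-0.05,-0.01,1.03,0,0.5],[-0.05,-0.01,1.03,0,0.5],[-0.05,-0.01,1.03,0,0.5]]'; python3 -m creep '[[0,0,0,0,0.3],[0,0,0,0,0.3],[0,0,0,0,0.2],[0,0,0,0,0.15],[0,0,0,0,0.1]]' 60; python3 g.py .526 -.171 .189 6.5
```

```text
clock: 3.82
position: [0.5265, -0.1717, 0.1903]
tool_rot: [3.141, 0.0, 1.689]
force: [0.4, -0.3, 0.4]
grip_width: 0.0428
finger_force: 0.0
clock: 4.45
position: [0.5258, -0.1717, 0.1898]
tool_rot: [-3.141, -0.0, 1.689]
force: [-2.6, 0.9, 5.7]
grip_width: 0.0133
finger_force: 58.2
pos [ 0.5258 -0.1717  0.1898] yang 6.75 units [0.01 0.   0.01] twist 0.03 q [-0.13  0.51  0.47  1.86 -0.3   0.84  0.61] F [-2.59  0.93  5.7 ] clk 4.45
```

```bash
python3 -m creep '[[0,0,0,0,0],[0,0,0,0,0],[0,0,0,0,0],[0,0,0,0,0]]' 80; python3 -m creep '[[0,0,-0.01,0,0],[0,0,-0.02,0,0],[0,0,-0.02,0,0],[0,0,-0.02,0,0]]'; python3 -m creep '[[0,0,-0.01,0,0],[0,0,-0.02,0,0],[0,0,-0.03,0,0],[0,0,-0.03,0,0]]'
```

```text
clock: 4.95
position: [0.5258, -0.1717, 0.1898]
tool_rot: [-3.141, -0.0, 1.689]
force: [-4.0, 0.6, 6.6]
grip_width: 0.0127
finger_force: 78.2
clock: 5.45
position: [0.526, -0.1716, 0.1906]
tool_rot: [-3.141, 0.0, 1.689]
force: [0.9, 0.9, -2.2]
grip_width: 0.0133
finger_force: 77.8
clock: 5.95
position: [0.5261, -0.1716, 0.1926]
tool_rot: [3.142, 0.0, 1.689]
force: [0.3, -0.3, -2.3]
grip_width: 0.0131
finger_force: 77.8
```

The force shows about 2.2 N of paddle weight carried, so the pin floats between prong and lip. Now pressing back along +tool y.

```bash
python3 -m creep '[[0,0.05,0,0,0],[0,0.1,0,0,0],[0,0.15,0,0,0],[0,0.2,0,0,0],[0,0.2,0,0,0]]'; python3 -m creep '[[0,0.03,0,0,0],[0,0.05,0,0,0],[0,0.05,0,0,0],[0,0.05,0,0,0]]';python3 -m creep '[[0,0.03,0,0,0],[0,0.05,0,0,0],[0,0.05,0,0,0],[0,0.05,0,0,0]]'
```

```text
clock: 6.58
position: [0.5381, -0.1702, 0.1924]
tool_rot: [-3.141, 0.0, 1.689]
force: [-0.3, 0.0, -2.4]
grip_width: 0.0131
finger_force: 77.8
clock: 7.08
position: [0.5409, -0.1699, 0.1925]
tool_rot: [-3.142, 0.0, 1.689]
force: [-0.2, 0.1, -2.3]
grip_width: 0.0132
finger_force: 77.8
clock: 7.58
position: [0.5439, -0.1695, 0.1925]
tool_rot: [-3.142, 0.0, 1.689]
force: [0.1, 1.0, -1.7]
grip_width: 0.0131
finger_force: 77.8
```

```bash
for i in 1; do python3 -m creep '[[0,0.02,0,0,0],[0,0.03,0,0,0],[0,0.03,0,0,0],[0,0.03,0,0,0]]'; done; python3 -m creep '[[0,0.02,0,0,0],[0,0.03,0,0,0],[0,0.03,0,0,0],[0,0.03,0,0,0]]'; python3 -m creep '[[0,0.02,0,0,0],[0,0.03,0,0,0],[0,0.03,0,0,0],[0,0.03,0,0,0]]'; python3 -m creep '[[0,0.02,0,0,0],[0,0.03,0,0,0],[0,0.03,0,0,0],[0,0.03,0,0,0]]'
```

```text
clock: 8.07
position: [0.5456, -0.1694, 0.1925]
tool_rot: [-3.141, 0.0, 1.688]
force: [-1.3, -0.6, -1.2]
grip_width: 0.0132
finger_force: 77.9
clock: 8.57
position: [0.5474, -0.1691, 0.1925]
tool_rot: [-3.141, 0.0, 1.689]
force: [-2.3, -0.1, -1.1]
grip_width: 0.0131
finger_force: 78.0
clock: 9.07
position: [0.5492, -0.1689, 0.1925]
tool_rot: [-3.141, 0.0, 1.689]
force: [-3.5, -0.7, -0.9]
grip_width: 0.013
finger_force: 78.0
clock: 9.57
position: [0.551, -0.1687, 0.1925]
tool_rot: [-3.141, 0.0, 1.689]
force: [-4.4, -0.9, -1.4]
grip_width: 0.0133
finger_force: 78.0
```

```bash
python3 -m creep '[[0,0.02,0,0,0],[0,0.03,0,0,0],[0,0.03,0,0,0],[0,0.03,0,0,0]]'; python3 -m creep '[[0,0.02,0,0,0],[0,0.03,0,0,0],[0,0.03,0,0,0],[0,0.03,0,0,0]]'; python3 -m creep '[[0,0.02,0,0,0],[0,0.03,0,0,0],[0,0.03,0,0,0],[0,0.03,0,0,0]]'; python3 - <<'E'
from workcell import grab_frame,status
import cv2,numpy as np
F=[]
for i in range(8): b=grab_frame("side");F.append(status.observe()["force"])
print(np.mean(F,0).round(2),np.std(F,0).round(2),status.observe()["position"],np.round(status.observe()["moment"],2))
cv2.imwrite("pics/c5.png",cv2.resize(b[200:300,260:360],None,fx=6,fy=6,interpolation=cv2.INTER_CUBIC))
E
```

```text
clock: 10.07
position: [0.5528, -0.1685, 0.1925]
tool_rot: [-3.141, -0.0, 1.689]
force: [-4.6, -1.9, -1.1]
grip_width: 0.0131
finger_force: 78.1
clock: 10.58
position: [0.5545, -0.1682, 0.1925]
tool_rot: [-3.141, -0.0, 1.689]
force: [-5.2, -1.3, -1.3]
grip_width: 0.0131
finger_force: 78.1
clock: 11.08
position: [0.5562, -0.168, 0.1925]
tool_rot: [-3.141, -0.0, 1.689]
force: [-5.4, -2.0, -0.6]
grip_width: 0.0133
finger_force: 78.2
[-5.92 -0.88 -0.22] [0.67 0.62 0.54] [ 0.55623495 -0.1680484   0.19248412] [-0.17  1.55  0.2 ]
```

View pics/c5.png

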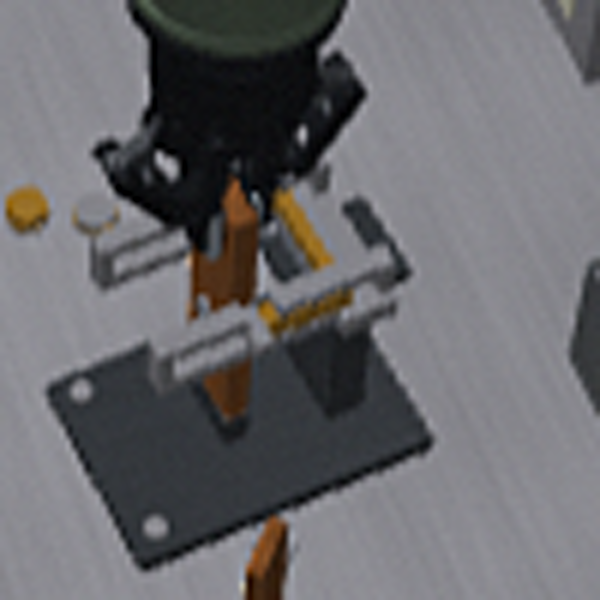

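The side view shows the paddle upright in the grip at about (228,300), with the near gap brass at (270,318). The force is 6.0 N, so the pin is at the gap's near edge. About 2.7 mm more.

```bash
python3 -m creep '[[0,0.02,0,0,0],[0,0.04,0,0,0],[0,0.05,0,0,0],[0,0.05,0,0,0]]'; python3 - <<'E'
from workcell import grab_frame,status
import cv2,numpy as np
F=[]
for i in range(8): b=grab_frame("side");F.append(status.observe()["force"])
print(np.mean(F,0).round(2),status.observe()["position"],np.round(status.observe()["moment"],2))
E
```

```text
clock: 11.98
position: [0.559, -0.1676, 0.1924]
tool_rot: [-3.141, -0.0, 1.689]
force: [-6.7, 0.7, -0.5]
grip_width: 0.0134
finger_force: 78.2
[-6.87 -0.9  -0.06] [ 0.55899315 -0.1676843   0.19242895] [-0.21  1.77  0.24]
```

6.9 N, which is 14.1 mm of keeper travel, so the pin is centred in the gap. Lifting gently.

```bash
python3 -m creep '[[0,0,-0.02,0,0],[0,0,-0.04,0,0],[0,0,-0.05,0,0],[0,0,-0.05,0,0]]';  python3 -m creep '[[0,0,-0.02,0,0],[0,0,-0.04,0,0],[0,0,-0.04,0,0]]'
```

```text
clock: 12.88
position: [0.5588, -0.1676, 0.1951]
tool_rot: [-3.14, -0.0, 1.689]
force: [-6.8, -1.2, -3.4]
grip_width: 0.0136
finger_force: 77.9
clock: 13.25
position: [0.5588, -0.1676, 0.1976]
tool_rot: [-3.14, -0.0, 1.689]
force: [-6.4, -0.3, -3.5]
grip_width: 0.0133
finger_force: 77.9
```

```bash
python3 -m creep '[[0,0,-0.02,0,0],[0,0,-0.04,0,0],[0,0,-0.04,0,0]]';  python3 -m creep '[[0,0,-0.02,0,0],[0,0,-0.04,0,0],[0,0,-0.04,0,0]]'; python3 -m creep '[[0,0,-0.02,0,0],[0,0,-0.04,0,0],[0,0,-0.05,0,0]]'
```

```text
clock: 13.62
position: [0.5588, -0.1676, 0.2]
tool_rot: [-3.14, -0.0, 1.689]
force: [-6.6, 0.1, -2.7]
grip_width: 0.0131
finger_force: 77.9
clock: 14.0
position: [0.5588, -0.1676, 0.2023]
tool_rot: [-3.14, -0.0, 1.688]
force: [-5.9, -1.7, -3.9]
grip_width: 0.0127
finger_force: 77.9
clock: 14.38
position: [0.5601, -0.1675, 0.206]
tool_rot: [3.14, 0.0, 1.689]
force: [0.1, 0.3, -2.0]
grip_width: 0.0131
finger_force: 78.6
```

The keeper let go and only the weight remains. Continuing up, easing 1 mm forward.

```bash
python3 -m creep '[[0,-0.02,-0.02,0,0],[0,-0.02,-0.06,0,0],[0,-0.02,-0.1,0,0],[0,-0.02,-0.1,0,0]]';  python3 -m creep '[[0,0,-0.04,0,0],[0,0,-0.1,0,0],[0,0,-0.2,0,0],[0,0,-0.3,0,0]]'; python3 -m creep '[[0,0,-0.3,0,0],[0,0,-0.7,0,0],[0,0,-1,0,0],[0,0,-1.1,0,0],[0,0,-1.1,0,0]]'; python3 g.py .552 .2175 .30 -3
```

```text
clock: 14.88
position: [0.5584, -0.1678, 0.212]
tool_rot: [3.141, 0.0, 1.689]
force: [-0.0, -0.5, -2.1]
grip_width: 0.0134
finger_force: 78.6
clock: 15.38
position: [0.5583, -0.1678, 0.2302]
tool_rot: [3.141, 0.0, 1.689]
force: [-0.7, 0.3, -3.0]
grip_width: 0.0132
finger_force: 78.6
clock: 16.0
position: [0.5582, -0.1677, 0.2957]
tool_rot: [3.141, -0.0, 1.689]
force: [0.6, -1.0, -2.1]
grip_width: 0.0133
finger_force: 78.7
pos [ 0.5582 -0.1677  0.2957] yang 6.75 units [ 6.39  0.65 -0.07] twist 1.22 q [-0.17  0.44  0.52  1.67 -0.24  1.1   0.53] F [ 0.64 -1.   -2.07] clk 16.0
```

```bash
python3 -m creep '[[0,0,-0.4,0,0],[0,0,-0.8,0,0],[0,0,-1.1,0,0],[0,0,-1.1,0,0]]'; python3 -m creep '[[0.6,0,0,0.4,0],[1.2,0.1,0,0.8,0],[1.8,0.2,0,1.2,0],[2.4,0.2,0,1.2,0],[3,0.3,0,1.2,0]]'; python3 g.py .552 .2175 .36 -3
```

```text
clock: 16.5
position: [0.5584, -0.1679, 0.3618]
tool_rot: [3.141, 0.0, 1.689]
force: [0.3, 0.3, -2.4]
grip_width: 0.0131
finger_force: 78.7
clock: 17.12
position: [0.5542, 0.0143, 0.3603]
tool_rot: [-3.14, 0.0, 1.521]
force: [0.7, -1.0, -2.7]
grip_width: 0.0131
finger_force: 78.7
pos [0.5542 0.0143 0.3603] yang -2.85 units [ 3.38 -0.21  0.  ] twist 0.02 q [-0.53  0.33  0.53  1.64 -0.18  1.22 -0.01] F [ 0.69 -0.97 -2.69] clk 17.125
```

```bash
python3 -m creep '[[0.6,0,0,0,0],[1.2,-0.1,0,0,0],[1.8,-0.2,0.2,0,0],[2.5,-0.2,0.4,0,0],[2.9,-0.2,0.4,0,0]]'; python3 -m creep '[[0.48,0,0,0,0],[0.48,0,0,0,0],[0.48,0,0,0,0]]'; python3 g.py .552 .2175 .36 -3; python3 - <<'E'
from h import *
from workcell import grab_frame
b=grab_frame("side");cv2.imwrite("pics/side6.png",b)
t=cv2.imread("pics/top0.png")
def W(q,L):
    c,s=np.cos(q[2]),np.sin(q[2]);L=np.array(L);return np.c_[q[0]+c*L[:,0]-s*L[:,1],q[1]+s*L[:,0]+c*L[:,1],L[:,2]]
q=[.5525,.2175,np.radians(-3)]
def ov(im,c,x,y,w,h,f,g):
    o=cv2.resize(np.clip(im[y:y+h,x:x+w].astype(float)*g,0,255).astype(np.uint8),None,fx=f,fy=f,interpolation=cv2.INTER_CUBIC)
    for a,bb,z,col in((.035,.055,.055,(0,255,0)),(.011,.027,.055,(0,255,255)),(.035,.055,0,(0,160,0))):
        p=(proj(c,W(q,[(a,bb,z),(a,-bb,z),(-a,-bb,z),(-a,bb,z)]))-[x,y]+.5)*f
        cv2.polylines(o,[p.round().astype(np.int32)],True,col,1)
    return o
A=ov(t,"top",178,200,62,44,6,3.5);B=ov(b,"side",225,110,65,95,6,2.5)
o=np.zeros((600,800,3),np.uint8);o[:A.shape[0],:A.shape[1]]=A;o[:B.shape[0],400:400+B.shape[1]]=B[:600]
cv2.imwrite("pics/c6.png",o)
E
```

```text
clock: 17.75
position: [0.5507, 0.1895, 0.3355]
tool_rot: [-3.139, 0.001, 1.523]
force: [1.2, -1.3, -2.1]
grip_width: 0.013
finger_force: 78.6
clock: 18.12
position: [0.5531, 0.2152, 0.3374]
tool_rot: [-3.141, 0.001, 1.52]
force: [0.6, -0.7, -2.1]
grip_width: 0.0129
finger_force: 78.6
pos [0.5531 0.2152 0.3374] yang -2.9 units [ 0.04 -0.02 -0.38] twist 0.01 q [-0.79  0.42  0.46  1.58 -0.19  1.2  -0.34] F [ 0.61 -0.66 -2.12] clk 18.125
```

View pics/c6.png

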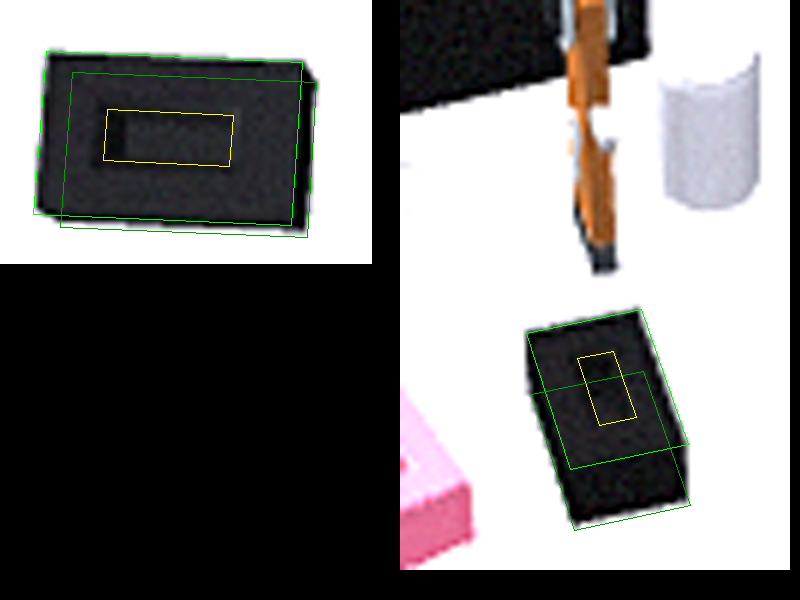

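The block overlay fits to within about 1 mm in both views (slot at top crop 168,138 and side crop 607,388). Next, checking whether the paddle's foot is tilted in the grip.

```bash
python3 - <<'E'
from h import *
from workcell import status
p=np.array(status.observe()["position"]);a=np.radians(-2.9)
R=np.array([[np.cos(a),-np.sin(a)],[np.sin(a),np.cos(a)]])
for z,n in((p[2]-.165,"foot"),(p[2]+.03,"top")):
  for l in((-.007,-.023),(.007,-.023),(-.007,.023),(.007,.023)):
    w=np.r_[p[:2]+R@l,z];print(n,l,((proj("side",[w])[0]-[225,110]+.5)*6+[400,0]).round(0))
im=cv2.imread("pics/side6.png");o=cv2.resize(np.clip(im[60:160,235:345].astype(float)*1.8,0,255).astype(np.uint8),None,fx=6,fy=6,interpolation=cv2.INTER_CUBIC)
for l,m in(((-.007,-.023),0),((.007,-.023),0),((.007,.023),0),((-.007,.023),0)):
  q=[tuple(((proj("side",[np.r_[p[:2]+R@l,z]])[0]-[235,60]+.5)*6).round().astype(int).tolist()) for z in(p[2]-.165,p[2]+.03)]
  cv2.line(o,q[0],q[1],(0,255,0),1)
cv2.imwrite("pics/c7.png",o)
E
```

```text
foot (-0.007, -0.023) [598. 281.]
foot (0.007, -0.023) [623. 276.]
foot (-0.007, 0.023) [578. 223.]
foot (0.007, 0.023) [603. 218.]
top (-0.007, -0.023) [583.  10.]
top (0.007, -0.023) [610.   4.]
top (-0.007, 0.023) [561. -49.]
top (0.007, 0.023) [588. -54.]
```

View pics/c7.png

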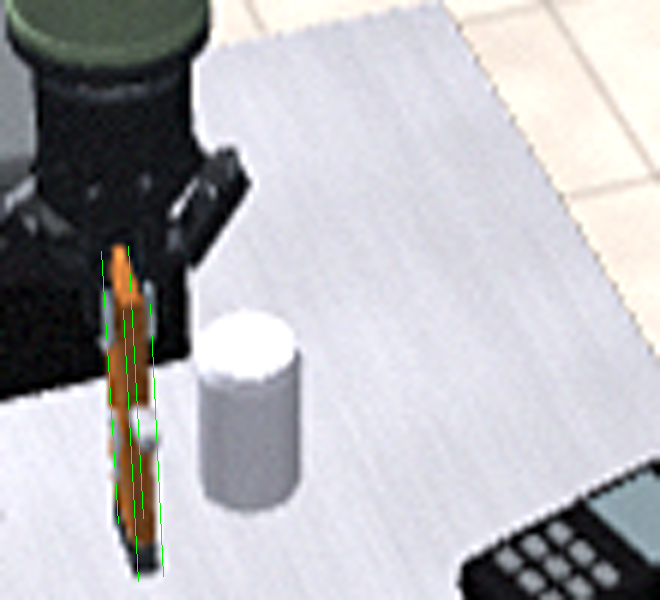

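The foot sits about 2 mm toward -x of the straight-down prediction, a slight tilt from the push, so I'll aim the TCP 1.5–2 mm further +x. Descending to just above the mouth.

```bash
python3 -m creep '[[0.04,0.03,0.5,0,0],[0.04,0.03,1,0,0],[0.04,0.03,1.4,0,0],[0.04,0.03,1.7,0,0],[0.04,0.03,1.7,0,0]]'; python3 -m creep '[[0,0,0,0,0],[0,0,0,0,0]]';python3 g.py .555 .218 .225 -3; python3 - <<'E'
from h import *
from workcell import grab_frame
b=grab_frame("side");x,y=235,130
o=cv2.resize(np.clip(b[y:y+75,x:x+75].astype(float)*3,0,255).astype(np.uint8),None,fx=8,fy=8,interpolation=cv2.INTER_CUBIC)
a=np.radians(-3);R=np.array([[np.cos(a),-np.sin(a)],[np.sin(a),np.cos(a)]])
for hx,hy in((.011,.027),(.035,.055)):
  p=[(proj("side",[np.r_[np.array([.5533,.218])+R@[i*hx,j*hy],.055]])[0]-[x,y]+.5)*8 for i,j in((1,1),(1,-1),(-1,-1),(-1,1))]
  cv2.polylines(o,[np.array(p).round().astype(np.int32)],True,(0,255,0),1)
cv2.imwrite("pics/c8.png",o)
E
```

```text
clock: 18.8
position: [0.5547, 0.2179, 0.2349]
tool_rot: [-3.14, 0.001, 1.52]
force: [0.4, -0.5, -1.9]
grip_width: 0.0133
finger_force: 78.7
clock: 19.05
position: [0.5553, 0.2186, 0.2366]
tool_rot: [3.14, -0.001, 1.521]
force: [-0.2, 0.8, -2.3]
grip_width: 0.0132
finger_force: 78.7
pos [0.5553 0.2186 0.2366] yang -2.85 units [-0.01 -0.01  0.19] twist 0.02 q [-0.77  0.51  0.43  1.7  -0.25  0.98 -0.3 ] F [-0.24  0.8  -2.29] clk 19.05
```

View pics/c8.png

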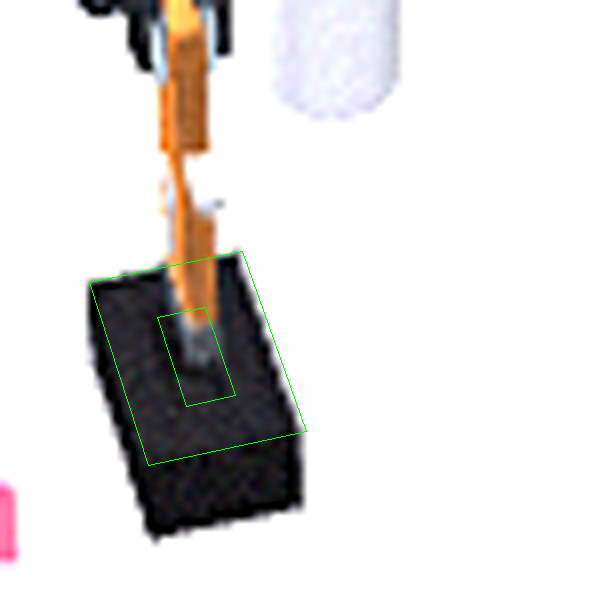

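```bash
python3 - <<'E'
from h import *
a=np.radians(-3);R=np.array([[np.cos(a),-np.sin(a)],[np.sin(a),np.cos(a)]])
for z in(.0716,.0696,.0736):
  for l in((-.007,-.023),(.007,-.023)):
    w=np.r_[np.array([.5553,.2186])+R@l,z];print(z,l,((proj("side",[w])[0]-[235,130]+.5)*8).round(0))
  for uv in((187,362),(214,357)): print("  seen",(R.T@(ray("side",[uv[0]/8-.5+235,uv[1]/8-.5+130],z)[:2]-[.5533,.218])*1000).round(1))
E
```

```text
0.0716 (-0.007, -0.023) [196. 370.]
0.0716 (0.007, -0.023) [227. 363.]
  seen [ -7.6 -17. ]
  seen [  4.4 -17.4]
0.0696 (-0.007, -0.023) [196. 373.]
0.0696 (0.007, -0.023) [227. 366.]
  seen [ -7.2 -15.3]
  seen [  4.7 -15.7]
0.0736 (-0.007, -0.023) [195. 367.]
0.0736 (0.007, -0.023) [227. 360.]
  seen [ -7.9 -18.8]
  seen [  4.  -19.1]
```

```bash
python3 -m creep '[[-0.02,0.02,0.05,0,0],[-0.03,0.03,0.1,0,0],[-0.03,0.03,0.2,0,0],[-0.03,0.03,0.27,0,0],[-0.03,0.03,0.27,0,0]]'; python3 -m creep '[[0,0,0.04,0,0],[0,0,0.08,0,0],[0,0,0.12,0,0],[0,0,0.12,0,0]]';  python3 -m creep '[[0,0,0.04,0,0],[0,0,0.08,0,0],[0,0,0.12,0,0],[0,0,0.12,0,0]]'
```

```text
clock: 19.73
position: [0.5565, 0.2166, 0.219]
tool_rot: [-3.141, 0.0, 1.521]
force: [-0.1, -1.4, -2.9]
grip_width: 0.0126
finger_force: 78.6
clock: 20.23
position: [0.5566, 0.2166, 0.2121]
tool_rot: [-3.141, 0.0, 1.521]
force: [0.2, 0.0, -2.2]
grip_width: 0.0132
finger_force: 78.6
clock: 20.72
position: [0.5566, 0.2166, 0.2049]
tool_rot: [-3.141, 0.0, 1.521]
force: [0.8, -0.0, -3.0]
grip_width: 0.0132
finger_force: 78.6
```

The foot is 15 mm into the slot with no contact force. Continuing.

```bash
python3 -m creep '[[0,0,0.05,0,0],[0,0,0.1,0,0],[0,0,0.15,0,0],[0,0,0.2,0,0],[0,0,0.2,0,0]]'; python3 -m creep '[[0,0,0.04,0,0],[0,0,0.08,0,0],[0,0,0.12,0,0],[0,0,0.12,0,0]]';  python3 -m creep '[[0,0,0.02,0,0],[0,0,0.05,0,0],[0,0,0.05,0,0],[0,0,0.05,0,0]]'
```

```text
clock: 21.35
position: [0.5565, 0.2166, 0.1928]
tool_rot: [-3.141, 0.0, 1.521]
force: [-1.2, 0.2, -3.3]
grip_width: 0.0135
finger_force: 78.6
clock: 21.85
position: [0.5566, 0.2166, 0.1857]
tool_rot: [-3.141, 0.0, 1.521]
force: [0.9, -0.1, -2.5]
grip_width: 0.0129
finger_force: 78.6
clock: 22.35
position: [0.5567, 0.2166, 0.1829]
tool_rot: [-3.142, 0.0, 1.521]
force: [0.4, 0.1, -2.4]
grip_width: 0.0131
finger_force: 78.6
```

```bash
python3 -m creep '[[0,0,0.02,0,0],[0,0,0.05,0,0],[0,0,0.05,0,0],[0,0,0.05,0,0]]'; python3 -m creep '[[0,0,0.02,0,0],[0,0,0.04,0,0],[0,0,0.04,0,0],[0,0,0.04,0,0]]';  python3 -m creep '[[0,0,0.01,0,0],[0,0,0.02,0,0],[0,0,0.02,0,0]]'
```

```text
clock: 22.85
position: [0.5567, 0.2166, 0.1799]
tool_rot: [-3.142, 0.0, 1.521]
force: [-0.7, 0.7, -1.7]
grip_width: 0.013
finger_force: 78.6
clock: 23.35
position: [0.5567, 0.2166, 0.1775]
tool_rot: [3.142, 0.0, 1.521]
force: [-0.5, 0.6, -3.7]
grip_width: 0.0131
finger_force: 78.6
clock: 23.72
position: [0.5566, 0.2166, 0.1762]
tool_rot: [-3.142, 0.0, 1.521]
force: [0.1, 0.6, -1.4]
grip_width: 0.0132
finger_force: 78.6
```

```bash
python3 -m creep '[[0,0,0.01,0,0],[0,0,0.02,0,0],[0,0,0.02,0,0]]'; python3 -m creep '[[0,0,0.01,0,0],[0,0,0.02,0,0],[0,0,0.02,0,0]]'
```

```text
clock: 24.1
position: [0.5566, 0.2166, 0.175]
tool_rot: [-3.142, 0.0, 1.521]
force: [0.1, -0.5, -1.6]
grip_width: 0.0131
finger_force: 78.6
clock: 24.48
position: [0.557, 0.2167, 0.1748]
tool_rot: [3.141, -0.001, 1.521]
force: [-1.3, 0.2, 11.6]
grip_width: 0.0131
finger_force: 80.8
```

Bottom reached at z 0.1748, as expected. Relieving 1 mm, then releasing.

```bash
python3 -m creep '[[0,0,-0.02,0,0],[0,0,-0.02,0,0],[0,0,-0.02,0,0]]' 20; python3 -m creep '[[0,0,0,0,0.2],[0,0,0,0,0.25],[0,0,0,0,0.35],[0,0,0,0,0.5],[0,0,0,0,0.5]]'; python3 -m creep '[[0,0,0,0,0.5],[0,0,-0.2,0,0.5],[0,0,-0.6,0,0.5],[0,0,-1,0,0.5],[0,0,-1.4,0,0.5]]';python3 -m creep '[[0,0,-0.8,0,0.5],[0,0,-1,0,0.5],[0,-0.5,-1,0,0.5],[0,-1.2,-1,0,0.5],[0,-1.2,-1,0,0.5]]'; python3 - <<'E'
from h import *
from workcell import grab_frame
b=grab_frame("side");x,y=215,120
o=cv2.resize(np.clip(b[y:y+90,x:x+90].astype(float)*2,0,255).astype(np.uint8),None,fx=6,fy=6,interpolation=cv2.INTER_CUBIC)
a=np.radians(-3);R=np.array([[np.cos(a),-np.sin(a)],[np.sin(a),np.cos(a)]])
p=[(proj("side",[np.r_[np.array([.5533,.218])+R@[i*.007,j*.023],.205]])[0]-[x,y]+.5)*6 for i,j in((1,1),(1,-1),(-1,-1),(-1,1))]
cv2.polylines(o,[np.array(p).round().astype(np.int32)],True,(0,255,0),1)
cv2.imwrite("pics/c9.png",o)
E
```

```text
clock: 24.85
position: [0.5566, 0.2166, 0.1749]
tool_rot: [-3.141, 0.0, 1.521]
force: [0.6, 0.4, -2.5]
grip_width: 0.0133
finger_force: 78.6
clock: 25.48
position: [0.5567, 0.2166, 0.1751]
tool_rot: [3.142, 0.0, 1.521]
force: [-0.2, -1.0, -0.2]
grip_width: 0.0429
finger_force: 0.0
clock: 26.1
position: [0.5567, 0.2166, 0.2608]
tool_rot: [3.141, -0.0, 1.521]
force: [0.4, 0.2, 1.3]
grip_width: 0.0432
finger_force: 0.0
clock: 26.72
position: [0.4827, 0.2206, 0.3197]
tool_rot: [-3.141, -0.001, 1.523]
force: [1.3, 0.3, -0.0]
grip_width: 0.0429
finger_force: 0.0
```

View pics/c9.png

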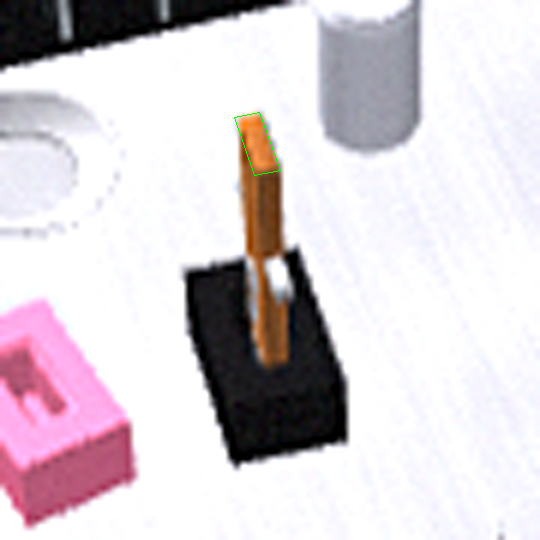

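The paddle stands upright in the black block. Its top matches the predicted outline for z = 0.205 at (257,145), so it is fully seated, and the robot is clear. Handing in.

```bash
python3 -c "
from workcell import bot
print(bot.job_done())"
```

```text
the job is handed in; nothing more can be done
None
```

The paddle came off the hook through the keeper gap (about 7 N on the hook) and stands upright, fully down in the black block's slot, released with the robot clear and nothing else touched; the foot met the slot floor at about 12–14 N, and the job was handed in at about 27 s.

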